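# Leak check of a respirator filter

## Task

Get the filter on the test stand checked for leaks: swing the clamp lever open, slide the carriage until its pointer stands at the index tab, and swing the lever fully back to lock it there. Then take the hand-held tester out of its holder and press its socket nose squarely onto the tilted test port until the sprung collar snaps past its catch, without ramming it, and finish while still gripping the tester and holding it pressed down on the port. Leave the other things on the desk as they are.

Things in the scene. Friction and masses are not known exactly. Their poses are not given: they have to be found in the camera images.
- stand: Test stand, fixed to the desk for the episode: an aluminium base plate (145 x 340 x 10 mm, from 87.5 mm on its -x side to 57.5 mm on its +x side) with a steel rail along its y. Origin on the desk under the rail's middle; x across the rail (its -x side, with the scale, faces the robot), y along the rail, z up. All other parts of the stand share these x, y, z directions unless said otherwise.
- carriage (a joint): Travel of the grey carriage (80 x 160 mm, top 42.5 mm above the desk) along the rail, m: 0 to 0.14, growing towards the stand's +y. It drags with about 7 N when unlocked and holds against about 20 N when locked. The carriage centre is at stand y = -0.07 + this value. The round grey filter canister (80 mm across) stands on its -y end, the clamp lever on its +y end.
- pointer (a point): Tip of the thin steel pointer (4 mm wide) that sticks out towards -x at the foot of the carriage, 58 mm from the rail's middle line.
- index_tip (a point): Tip of the small dark steel index tab (12 mm wide with a 4 mm nose) on the front edge of the base plate, 62 mm from the rail's middle line, set firmly somewhere along the scale. The carriage is on the mark when pointer and tab are at the same place along the stand's y, that is nose to nose.
- lever (a joint): Angle of the clamp lever, rad: 0 = locked, against its stop, lever pointing to the stand's -x (square to the rail); 1.6 = fully free, lever pointing along +y. Grows clockwise seen from above. The clamp begins to bite below about 0.6. It stays where it is left; turning it takes about 3 N at the knob, a little more to lock.
- lever_pivot (a point): On the lever's upright turning axis, at the top of the carriage (43 mm above the desk), on the rail's middle line, 45 mm to +y of the carriage centre.
- lever_knob (a point): Centre of the upper, graspable part of the upright round knob (18 mm across, black) on the end of the lever, 65 mm from the pivot axis, 88 mm above the desk. The knob ends 15 mm above this point; the lever's arm (12 mm wide) has its top 29 mm below it.
- port_tip (a point): Tip of the brass test nipple (12 mm across, rounded end) that stands tilted on top of the filter canister. Its z axis is the nipple's axis, pointing out of it: 30 degrees from upright, leaning to the stand's -x, turned 34 degrees from -x towards -y (direction -0.413, -0.282, 0.866 in the stand's axes).
- collar_face (a point): Centre of the outer face of the sprung steel collar (30 mm across) round the nipple; unpressed it lies 14 mm below the nipple's tip along its axis, and moves in along the axis as it is pressed. Its z axis is the same as the nipple's.
- collar (a joint): How far the collar is pressed in, m: 0 to 0.014 (hard stop). The push needed starts at 4 N, peaks at about 11 N near 2.7 mm, falls as the catch snaps over (half-way at 6.5 mm) to about 4 N at 10 mm, then is 10 to 12 N from 10.7 mm, where it should be held. It springs back out when not held.
- holder: Fixed grey block 70 x 70 x 30 mm with a hole (34 mm wide, 22 mm deep) in its top in which the tester stands nose down. Origin at the centre of its underside, z up.
- tester_grip (a point): Centre of the square grip of the hand-held tester, 57 mm from its nose end: a 30 x 30 mm square body with rounded edges, from 30 to 82 mm from the nose end, sides along this point's x and y axes, z along the tester towards its flat top. It stands upright in the holder, the nose end 8 mm above the desk. Mass about 0.22 kg.
- tester_nose (a point): Centre of the open nose end of the tester: a steel tube 30 mm across (28 at the lip) with a bore 17 mm wide and 30 mm deep that goes over the nipple; its rim then pushes the collar. z axis along the tester, from the nose to the top.
Not all that is in view belongs to the job. What is meant by the part that bears tester_grip is not blue, pink or purple, and is the larger of those in its own colour.

How it is judged:
On the way, in this order (a step that is already met when the one before it is completed fails the run):
1. the clamp lever is swung open (value of joint lever above 1.2 rad), for 0.1 s.
2. the carriage is at the index tab (within 5 mm) and still, lever open (y of pointer in the frame of index_tip between -0.005 and 0.005 m and velocity of joint carriage between -0.01 and 0.01 m/s and value of joint lever above 0.9 rad), for 0.1 s.
3. the lever is swung back and locks the carriage at the tab (value of joint lever below 0.25 rad and y of pointer in the frame of index_tip between -0.006 and 0.006 m), for 0.1 s.
4. the tester, in the gripper, has pressed the collar past its catch (value of joint collar above 0.0085 m and contact force between tester and collar above 1.5 N and contact force between the fingers and tester above 2 N and angle between the z axis of tester_nose and the z axis of port_tip, either way round below 0.14 rad), for 0.3 s.
At the end, for the whole second after the job is handed in: The gripper still holds the tester pressed on the port: collar in over 8.5 mm (past its catch) under 1.5 to 35 N, tester at rest, clear of the holder and within 8 degrees of the nipple axis, lever within 0.25 rad of locked, carriage within 6 mm of the index tab (all of step 3 and all of step 4 and contact force between tester and collar below 35 N and contact force between tester and holder below 0.2 N and linear speed of tester below 0.02 m/s); the arm keeps its last pose, push and grip.
It fails at once if the port is rammed (over 50 N on the collar) (contact force between tester and collar above 50 N).
It fails at once if the collar is pressed by hand instead of with the tester (contact force between any of the arm, the fingers and collar above 4 N).
It fails at once if another thing on the desk is disturbed (moved over 30 mm) (distance of any of mug, stapler, stamp, punch, jar_a, jar_b, spare_filter from where it was at the start of the episode above 0.03 m).
It also fails if it takes over 58 s, if anything falls off the work surface, if the arm or the gripper's body presses on something with over 40 N, if the wrist force passes 120 N, or if a joint passes its speed limit or range.

## Robot

A 6-joint arm with a two-finger parallel gripper is mounted at the origin on the work surface. World frame = base frame: x ahead of the robot, y to its left, z up, the work surface at z = 0. Lengths are in m, angles in rad, forces in N, time in s.
With the tool pointing down it reaches from about 0.325 to 1 m from the base axis. Payload 5.1 kg.
Tool frame: the origin (TCP) lies midway between the tips of the shut fingers; the grasp point (between the pads) lies 19 mm behind it; z points along the fingers, y is the line along which they close (so a half turn about z gives the same grasp; the last joint's range is limited). The gripper opens to 85 mm and grips with 20 to 120 N. Pads are 22 mm wide; open, the fingers measure 114 mm over their backs; the gripper's body (76 mm by 85 mm) begins 54 mm behind the grasp point. The pads swing forward as they close: fully open they stand 13 mm farther back than shut.
Start: joints at [-1.35, 0.124, 1.65, -0, 1.367, -0.083], TCP at [0.194, -0.62, 0.231] pointing down, gripper open.
Joint ranges: [-2.61, 2.61], [-1.02, 2.33], [0.03, 2.71], [-1.35, 4.49], [0.32, 2.68], [-2.91, 2.91]. Speed limits (rad/s): [2.57, 2.57, 3.14, 3.14, 3.14, 3.14].

## Interface

Orientations are given as a 3x3 rotation matrix whose columns are the frame's x, y, z axes.
In Python, from plant import bot gives the robot as it stands.
- The arm moves only by the shell command python3 -m crank 'ROWS' [OPENING] [FORCE]. ROWS is JSON, a list of rows, each a list of 4 numbers: the shift along the tool's x, y, z in mm, then the turn about the tool's z in degrees. A call has exactly 5 rows; each row is the pose to reach, as a shift and turn from the pose commanded when the call began, along the tool's axes at that moment; what a row does not reach only later rows make up. A row lasts 1/12 s, in which the tool goes at most 41.7 mm and 7.16 degrees, less where a joint would pass 70% of its speed; a pose out of reach is approached as far as the arm can. A call with a gripper value outside its range is refused whole. OPENING is the opening, from 0 (shut) to 1 (fully open), set as the call begins (- or left out, the last holds). The fingers move at their own pace and stop on an object; FORCE is the grip in N (left out, the last holds). Time passes only in rows, so rows that repeat a pose let the fingers close, or fill a call up. It gives the time, the measured TCP pose, the force, the opening and the grip force at its end, in the units of the state.
- bot.get_obs(): the state, without advancing time (a new reading comes with each control period).
- bot.camera(name): name is "side" or "top"; returns a dict with "frame" (480x640x3 uint8, blue, green, red), "fx", "fy", "cx", "cy" (pixels), "R" (3x3) and "t" (3): a world point X has camera coordinates R X + t. Camera axes: x right, y down, z forward; pixel columns grow to the right and rows downward; lengths in m; the calibration is good to about 2 mm. A picture is of the moment at which its call begins. There is no depth.
- bot.sign_off(): hands the job in; it is judged then, once.
Trained networks look in the newest picture that a camera, given by its name, has taken for a name from the list of things; names that differ only in an ending like _2 or _b are one class to them, and where a whole thing is asked for, a point or a joint stands for the part that bears it (a point fixed in the world has none). Each returns a list of dicts, best first, with "confidence" (0 to 1); they miss things now and then, are a little off and sometimes report something else, mostly with a low value. They report only what shows in the picture. A call takes as long as a camera call. They do not tell look-alikes from the thing itself.
- bot.boxes_of(query, camera): "box" ([centre column, centre row, width, height] in pixels, round what is visible of it).
- bot.mark_of(query, camera): "position" ([column, row] in pixels: a listed point, or the origin of a listed thing).
The state is a dict: "time_s": time; "qpos": joint angles; "qvel": joint speeds; "effort": joint torques, N m; "position": TCP position; "tcp_rot": TCP orientation; "wrist_force": force on the tool from outside, world axes, zero at the start; "moment": the same for the moment, N m; "finger_gap": finger opening in m; "finger_force": force on a finger pad.
Only numpy, scipy, OpenCV 4.12 (cv2) and the standard library are available. Lean on these libraries where they do the work, as an engineer would, in place of code of your own. Each camera call takes 0.05 s, during which the arm holds its last target. There are 200 camera calls.

## Working session

There is one attempt and no reset: what is moved stays moved. The work goes in short steps, Python scripts to look and compute and a shell command to move; the robot and the scene stay as the last step left them, time stands still between calls to the robot, and variables do not carry over. Pictures are saved under pics/ and viewed, at most 10 in all, crops included, and the job is handed in when it is done.

```bash
ls; mkdir -p pics; python3 - <<'E'
from plant import bot
import cv2,numpy as np
o=bot.get_obs();print({k:np.round(v,3).tolist() for k,v in o.items()})
for c in("side","top"):
    d=bot.camera(c);cv2.imwrite(f"pics/{c}0.png",d["frame"]);print(c,d["fx"],d["cx"],d["cy"],np.round(d["R"],3).tolist(),np.round(d["t"],3).tolist())
    for q in("stand","pointer","index_tip","lever_pivot","lever_knob","port_tip","collar_face","holder","tester_grip","tester_nose"):
        print(q,[(np.round(m["position"],1).tolist(),round(m["confidence"],2)) for m in bot.mark_of(q,c)][:5])
E
```

```text
pics
{'time_s': 0.0, 'qpos': [-1.35, 0.125, 1.652, 0.0, 1.367, -0.083], 'qvel': [-0.0, -0.001, -0.001, -0.0, -0.0, 0.001], 'effort': [-0.001, -42.361, -36.545, -0.0, 0.007, -0.0], 'position': [0.194, -0.62, 0.23], 'tcp_rot': [[0.954, 0.299, -0.0], [0.299, -0.954, 0.002], [0.0, -0.002, -1.0]], 'wrist_force': [-0.632, -0.37, -0.799], 'moment': [0.007, -0.066, -0.017], 'finger_force': 0.0, 'finger_gap': 0.086}
side 557.7066007966012 317.495343532352 239.25372558089995 [[0.952, -0.306, 0.017], [-0.178, -0.598, -0.782], [0.249, 0.741, -0.624]] [-0.538, 0.132, 1.239]
stand [([313.1, 257.9], 0.74)]
pointer [([308.8, 275.0], 0.8), ([296.0, 263.2], 0.75)]
index_tip [([294.4, 264.7], 0.42)]
lever_pivot [([315.8, 244.7], 0.7), ([315.4, 256.7], 0.5)]
lever_knob [([288.8, 239.0], 0.57)]
port_tip [([330.9, 247.5], 0.91), ([316.2, 243.3], 0.33)]
collar_face [([332.6, 246.7], 0.51)]
holder [([319.1, 358.2], 0.68)]
tester_grip [([396.4, 274.3], 0.79), ([434.7, 298.4], 0.73), ([333.5, 398.0], 0.72), ([318.5, 337.4], 0.65), ([260.0, 316.4], 0.55)]
tester_nose [([426.5, 316.6], 0.97), ([393.1, 293.5], 0.96), ([317.2, 356.1], 0.88), ([335.0, 413.0], 0.87), ([258.3, 330.0], 0.68)]
top 522.1825027616807 315.002350082604 232.4483938349449 [[-0.002, -1.0, 0.012], [-0.997, 0.001, -0.082], [0.082, -0.012, -0.997]] [-0.084, 0.574, 1.07]
stand [([286.1, 244.0], 0.7)]
pointer [([424.6, 282.9], 0.62), ([322.6, 264.8], 0.57)]
index_tip [([296.5, 270.7], 0.62)]
lever_pivot [([281.5, 239.2], 0.76)]
lever_knob [([279.3, 269.7], 0.64)]
port_tip [([326.9, 238.8], 0.93)]
collar_face [([321.7, 241.0], 0.53)]
holder [([417.7, 281.9], 0.77), ([425.0, 282.7], 0.69)]
tester_grip [([427.3, 281.9], 0.73), ([487.7, 286.3], 0.72), ([409.4, 154.9], 0.56), ([374.5, 328.8], 0.45)]
tester_nose [([361.2, 179.5], 0.82), ([422.4, 281.8], 0.81), ([407.3, 162.5], 0.74), ([379.1, 326.9], 0.63), ([479.8, 288.3], 0.62)]
```

View pics/side0.png

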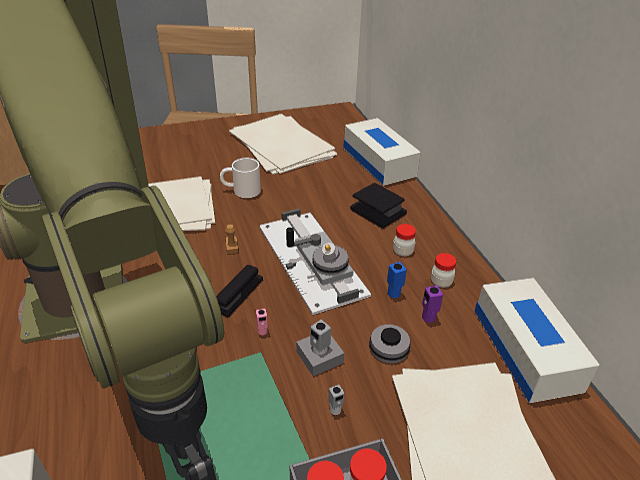

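View pics/top0.png

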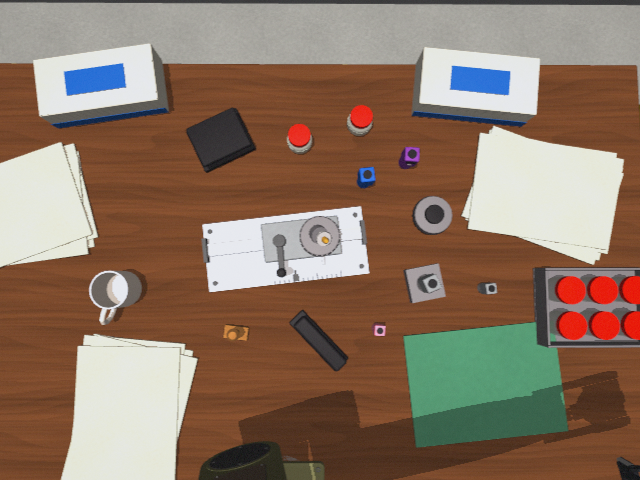

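The side view shows the grey tester in the holder at about (320,345), and the top view shows it at (430,284). The white stand's centre in the top view is near (286,250). The lever knob is at (281,271) and the nipple is at (325,239). The small grey, pink, blue and purple testers are decoys.

```bash
cat > h.py <<'E'
from plant import bot
import cv2,numpy as np
def ray(d,p):
    K=np.array([[d["fx"],0,d["cx"]],[0,d["fy"],d["cy"]],[0,0,1]]);R=np.array(d["R"]);t=np.array(d["t"])
    v=R.T@np.linalg.solve(K,[p[0],p[1],1]);return -R.T@t,v
def onz(d,p,z):
    c,v=ray(d,p);return c+v*(z-c[2])/v[2]
def proj(d,X):
    c=np.array(d["R"])@np.array(X)+np.array(d["t"]);return np.array([d["fx"]*c[0]/c[2]+d["cx"],d["fy"]*c[1]/c[2]+d["cy"]])
def tri(ds,ps):
    A=np.zeros((3,3));b=np.zeros(3)
    for d,p in zip(ds,ps):
        c,v=ray(d,p);v=v/np.linalg.norm(v);M=np.eye(3)-np.outer(v,v);A+=M;b+=M@c
    return np.linalg.solve(A,b)
E
python3 - <<'E'
from h import *
D={c:bot.camera(c) for c in("side","top")}
t=D["top"];f=t["frame"]
hsv=cv2.cvtColor(f,cv2.COLOR_BGR2HSV)
m=((hsv[...,1]<25)&(hsv[...,2]>190)).astype(np.uint8)
w=np.zeros_like(m);w[200:298,195:375]=1;m*=w
r=cv2.minAreaRect(cv2.findNonZero(m));bx=cv2.boxPoints(r);print(r)
P=np.array([onz(t,p,.01) for p in bx]);print(P.round(4).tolist());print([np.linalg.norm(P[i]-P[i-1]).round(4) for i in range(4)])
c=P.mean(0)
E0=[P[i]-P[i-1] for i in range(4)];l=max(E0,key=np.linalg.norm);l=l*np.sign(l[1])
# long side = +y
yaw=np.arctan2(-l[0],l[1]);Rz=np.array([[np.cos(yaw),-np.sin(yaw)],[np.sin(yaw),np.cos(yaw)]])
o=c[:2]+Rz@[.015,0];print("yaw",yaw,"origin",o)
T,S=D["top"],D["side"]
def sc(p):return (Rz.T@(np.array(p)[:2]-o)).round(4)
bigs={}
for q,z in(("lever_pivot",.043),("lever_knob",.088),("port_tip",None),("holder",0),("tester_grip",.065),("tester_nose",.008),("stand",0)):
    a=bot.mark_of(q,"top");b=bot.mark_of(q,"side")
    for x in a[:5]:
        for y in b[:5]:
            X=tri([T,S],[x["position"],y["position"]]);e=np.linalg.norm(proj(T,X)-x["position"])
            if e<4: print(q,X.round(4),"err",e.round(1),"stand",sc(X))
cv2.imwrite("pics/crop.png",np.hstack([cv2.resize(f[225:295,225:345][:, :],(0,0),fx=4,fy=4,interpolation=3)[:280,:400],cv2.resize(S["frame"][225:295,250:350],(0,0),fx=4,fy=4,interpolation=3)]))
E
```

```text
((284.9197998046875, 248.5682830810547), (67.94318389892578, 161.53302001953125), 83.2901611328125)
[[0.5929, 0.1565, 0.01], [0.633, -0.1842, 0.01], [0.4894, -0.1996, 0.01], [0.4507, 0.1377, 0.01]]
[np.float64(0.1434), np.float64(0.3431), np.float64(0.1444), np.float64(0.3395)]
yaw 0.11719181854577261 origin [ 0.55638284 -0.02066005]
lever_pivot [ 0.5509 -0.0062  0.0342] err 1.5 stand [-0.0038  0.015 ]
lever_knob [ 0.4928 -0.0132  0.0777] err 1.3 stand [-0.0623  0.0149]
port_tip [ 0.554  -0.1061  0.1014] err 0.7 stand [-0.0124 -0.0845]
holder [ 0.469  -0.3104 -0.0061] err 1.8 stand [-0.1206 -0.2775]
tester_grip [ 0.6886 -0.1859  0.0522] err 0.1 stand [ 0.112  -0.1795]
tester_grip [ 0.4578 -0.4404  0.0386] err 0.0 stand [-0.1469 -0.4054]
tester_grip [ 0.4697 -0.3136  0.0567] err 0.0 stand [-0.1204 -0.2808]
tester_grip [ 0.374  -0.2095  0.0327] err 1.2 stand [-0.2032 -0.1662]
tester_nose [ 0.6896 -0.1906 -0.0041] err 0.3 stand [ 0.1124 -0.1843]
tester_nose [ 0.4679 -0.3138  0.0024] err 1.3 stand [-0.1222 -0.2808]
tester_nose [ 0.3733 -0.2164  0.0065] err 1.5 stand [-0.2047 -0.173 ]
tester_nose [ 0.4513 -0.4394 -0.0043] err 0.6 stand [-0.1533 -0.4036]
tester_nose [ 0.733  -0.2766 -0.0053] err 0.7 stand [ 0.1455 -0.2748]
```

View pics/crop.png

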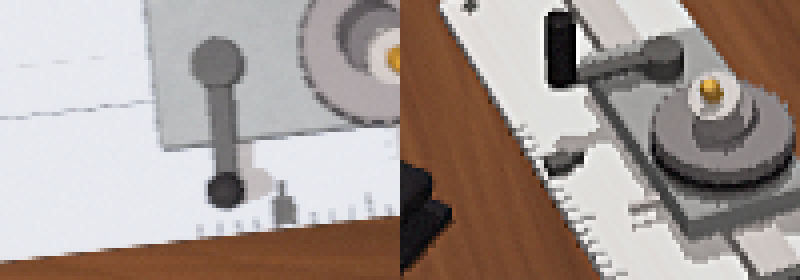

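The crop shows the lever locked. The knob in the top view is at about (281,272) and the index tab nose at about (295,271). In the side view the tab is at (291,265) and the pointer at (310,277), so the pointer is to -y of the tab.

```bash
cat >> h.py <<'E'
yaw=0.117;o=np.array([.5564,-.0207])
Rz=np.array([[np.cos(yaw),-np.sin(yaw)],[np.sin(yaw),np.cos(yaw)]])
def sc(p):return (Rz.T@(np.array(p)[:2]-o)).round(4)
E
python3 - <<'E'
from h import *
D={c:bot.camera(c) for c in("side","top")}
for q,z in(("lever_pivot",.043),("lever_knob",.088),("pointer",.014),("index_tip",.014),("port_tip",.11),("holder",0),("tester_grip",.065),("tester_nose",.008),("stand",0)):
  for c in D:
    for m in bot.mark_of(q,c):
        p=m["position"];X=onz(D[c],p,z);print(q,c,np.round(p,1),round(m["confidence"],2),X[:2].round(4),"stand",sc(X))
t=D["top"];g=t["frame"]
cv2.imwrite("pics/h.png",np.hstack([cv2.resize(g[260:305,400:450],(400,360),interpolation=2),cv2.resize(g[255:300,285:335],(400,360),interpolation=2)]))
E
```

```text
lever_pivot side [317.8 242. ] 0.62 [ 0.5602 -0.0141] stand [0.0045 0.0061]
lever_pivot top [279.5 242.1] 0.83 [ 0.5527 -0.0123] stand [-0.0027  0.0088]
lever_pivot top [421.6 284.6] 0.59 [ 0.4651 -0.3031] stand [-0.1236 -0.2698]
lever_knob side [288. 236.] 0.81 [ 0.4833 -0.0264] stand [-0.0733  0.0029]
lever_knob top [278.1 271.7] 0.81 [ 0.4917 -0.0122] stand [-0.0632  0.0159]
pointer side [306.9 276.4] 0.94 [ 0.5088 -0.0933] stand [-0.0557 -0.0665]
pointer top [322.5 264.2] 0.85 [ 0.5078 -0.1012] stand [-0.0577 -0.0743]
index_tip side [294.6 262.5] 0.5 [ 0.4951 -0.0381] stand [-0.0629 -0.0101]
index_tip top [298.1 270.6] 0.38 [ 0.4945 -0.0499] stand [-0.0649 -0.0217]
port_tip side [330.1 244. ] 0.9 [ 0.5575 -0.1073] stand [-0.009  -0.0862]
port_tip top [326.8 238.3] 0.9 [ 0.5556 -0.1071] stand [-0.0109 -0.0858]
holder side [323.3 356.4] 0.83 [ 0.4755 -0.3161] stand [-0.1148 -0.284 ]
holder top [423.7 281.4] 0.56 [ 0.4711 -0.317 ] stand [-0.1193 -0.2843]
tester_grip side [398.5 274.9] 0.98 [ 0.6857 -0.1998] stand [ 0.1075 -0.1929]
tester_grip side [434.4 299.3] 0.96 [ 0.7264 -0.2909
[... 928 characters left out ...]
54] stand [-0.1239 -0.2822]
tester_nose side [259.5 328. ] 0.51 [ 0.369  -0.2114] stand [-0.2084 -0.1676]
tester_nose top [406.1 161.1] 0.8 [ 0.7293 -0.2822] stand [ 0.1412 -0.2799]
tester_nose top [421.8 282.7] 0.69 [ 0.4685 -0.3112] stand [-0.1212 -0.2782]
tester_nose top [362.2 180. ] 0.6 [ 0.6881 -0.1871] stand [ 0.1114 -0.1807]
tester_nose top [379.1 328.1] 0.55 [ 0.3739 -0.2196] stand [-0.2044 -0.1763]
tester_nose top [478.6 287.8] 0.52 [ 0.4575 -0.4314] stand [-0.1462 -0.3963]
stand side [317.4 256.7] 0.81 [ 0.5587 -0.0178] stand [0.0027 0.0026]
stand top [285.3 245.9] 0.71 [ 0.5473 -0.0222] stand [-0.0093 -0.0005]
stand top [425.5 281.3] 0.61 [ 0.4713 -0.3209] stand [-0.1195 -0.2882]
```

View pics/h.png

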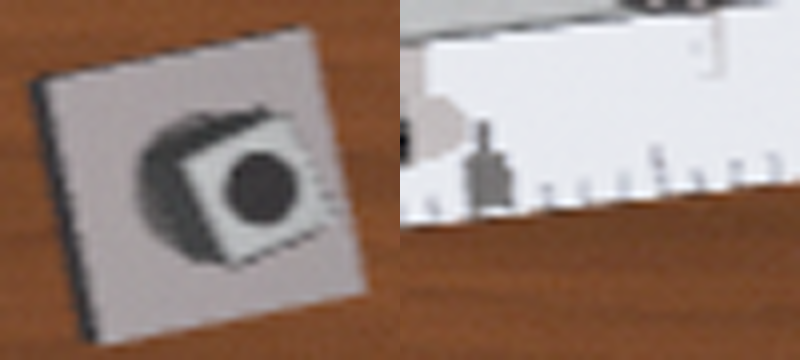

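The left crop shows the tester standing in the holder, its faces turned about 24° to the image axes. The right crop shows the tab nose at about (295.5,270) and the pointer at about (323,264), so the carriage has to go about +57 mm in y. I'll move to above the knob.

```bash
python3 -m crank '[[28,-30,0,0],[56,-60,0,0],[84,-90,0,0],[112,-120,0,0],[140,-150,0,0]]' 0.6 30
python3 -m crank '[[28,-30,0,0],[56,-60,0,0],[84,-90,0,0],[112,-120,0,0],[140,-150,0,0]]'
python3 -m crank '[[28,-30,0,0],[56,-60,0,0],[84,-90,0,0],[112,-120,0,0],[140,-150,0,0]]'
python3 - <<'E'
from h import *
D={c:bot.camera(c) for c in("side","top")}
o=bot.get_obs();print(o["time_s"],o["position"],o["tcp_rot"])
T=D["top"]
print("knob",onz(T,(281,272.5),.103),"pivot",onz(T,(279.3,240.5),.05))
for n,p in(("idx",(295.5,270.2)),("ptr",(323.2,264.1))): print(n,sc(onz(T,p,.014)))
E
```

```text
time_s: 3.32
position: [0.2835, -0.4335, 0.2313]
tcp_rot: [[0.954, 0.298, 0.0], [0.298, -0.954, -0.0], [0.0, 0.0, -1.0]]
wrist_force: [0.4, 0.1, 0.3]
finger_gap: 0.0514
finger_force: 0.0
time_s: 3.73
position: [0.3722, -0.2484, 0.2316]
tcp_rot: [[0.954, 0.299, 0.001], [0.299, -0.954, -0.001], [0.001, 0.001, -1.0]]
wrist_force: [1.0, -0.2, -0.6]
finger_gap: 0.0511
finger_force: 0.0
time_s: 4.15
position: [0.4611, -0.0632, 0.2318]
tcp_rot: [[0.954, 0.299, 0.001], [0.299, -0.954, -0.0], [0.001, 0.001, -1.0]]
wrist_force: [0.1, -0.2, 0.2]
finger_gap: 0.0514
finger_force: 0.0
4.25 [ 0.46196862 -0.0604729   0.23163653] [[ 0.95183322  0.30661457  0.00101708]
 [ 0.30661301 -0.95183317  0.00144227]
 [ 0.00141031 -0.00106095 -0.99999844]]
knob [ 0.49007213 -0.01872222  0.103     ] pivot [ 0.55548977 -0.01223016  0.05      ]
idx [-0.0634 -0.0164]
ptr [-0.0576 -0.0758]
```

```bash
python3 -m crank '[[20,-16,10,4],[39,-31,35,8],[39,-31,70,10],[39,-31,100,10],[39,-31,100,10]]' 0.6 30
python3 - <<'E'
from h import *
D={c:bot.camera(c) for c in("side","top")}
p=bot.get_obs()["position"];print(p,[proj(D[c],p) for c in D])
S=D["side"]["frame"];T=D["top"]["frame"]
cv2.imwrite("pics/k.png",np.hstack([cv2.resize(S[185:285,245:345],(400,400),interpolation=2),cv2.resize(T[200:300,235:335],(400,400),interpolation=2)]))
E
```

```text
time_s: 4.67
position: [0.4838, -0.0233, 0.1245]
tcp_rot: [[0.992, 0.129, -0.012], [0.129, -0.992, 0.002], [-0.012, -0.003, -1.0]]
wrist_force: [-0.8, -0.6, -0.8]
finger_gap: 0.0508
finger_force: 0.0
[ 0.48770659 -0.02427327  0.13074172] [array([289.31763454, 220.24625782]), array([283.17061384, 273.67589539])]
```

View pics/k.png

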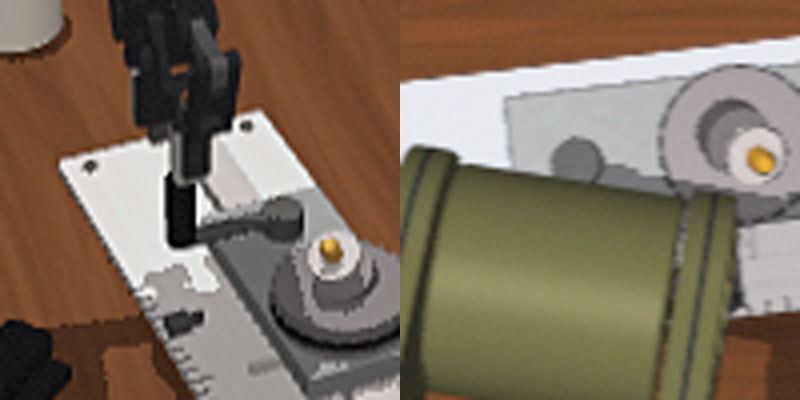

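The side crop shows the fingers straddling the knob (crop (180,175)) from above, in line with it. I'll descend and grip.

```bash
python3 -m crank '[[2,-4,20,0],[2,-4,45,0],[2,-4,60,0],[2,-4,60,0],[2,-4,60,0]]' 0.6 40
python3 -m crank '[[0,0,0,0],[0,0,0,0],[0,0,0,0],[0,0,0,0],[0,0,0,0]]' 0 40
```

```text
time_s: 5.18
position: [0.4911, -0.0204, 0.0733]
tcp_rot: [[0.992, 0.128, 0.002], [0.128, -0.992, -0.0], [0.002, 0.001, -1.0]]
wrist_force: [0.3, 0.1, 0.8]
finger_gap: 0.0512
finger_force: 0.0
time_s: 5.6
position: [0.4913, -0.0185, 0.0739]
tcp_rot: [[0.992, 0.128, 0.003], [0.128, -0.992, 0.003], [0.003, -0.002, -1.0]]
wrist_force: [-2.0, 6.5, 7.3]
finger_gap: 0.0167
finger_force: 38.9
```

```bash
python3 -m crank '[[1,-13,0,0],[5,-25,0,0],[11,-37,0,0],[20,-47,0,0],[30,-55,0,0]]'
python3 -m crank '[[6,-3,0,0],[12,-6,0,0],[18,-8,0,0],[24,-9,0,0],[28,-10,0,0]]'
python3 - <<'E'
from h import *
o=bot.get_obs();print(o["position"],sc(o["position"]),o["wrist_force"],o["finger_gap"])
D={c:bot.camera(c) for c in("side","top")}
S=D["side"]["frame"];T=D["top"]["frame"]
for q in ("pointer","lever_pivot","lever_knob","index_tip"):
  for c in D: print(q,c,[(np.round(m["position"],1).tolist(),round(m["confidence"],2),sc(onz(D[c],m["position"],{"p":.014,"i":.014,"l":.043}[q[0]])).tolist()) for m in bot.mark_of(q,c)][:2])
cv2.imwrite("pics/l.png",np.hstack([cv2.resize(S[195:295,250:350],(400,400),interpolation=2),cv2.resize(T[200:300,235:335],(400,400),interpolation=2)]))
E
```

```text
time_s: 6.02
position: [0.5131, 0.0378, 0.0734]
tcp_rot: [[0.992, 0.129, 0.0], [0.129, -0.992, -0.003], [-0.0, 0.003, -1.0]]
wrist_force: [-4.6, -7.6, 6.2]
finger_gap: 0.0164
finger_force: 39.7
time_s: 6.43
position: [0.5391, 0.0525, 0.0732]
tcp_rot: [[0.992, 0.128, -0.002], [0.128, -0.992, 0.0], [-0.002, -0.001, -1.0]]
wrist_force: [-9.5, -1.0, 10.3]
finger_gap: 0.0167
finger_force: 40.2
[0.53905818 0.05247281 0.07324417] [-0.0087  0.0747] [-9.45168913 -1.03764592 10.28673449] 0.01673644633414748
pointer side [([308.5, 273.9], 0.84, [-0.0489, -0.0601]), ([313.8, 241.5], 0.19, [0.0116, 0.0444])]
pointer top [([322.4, 263.3], 0.92, [-0.0558, -0.0743])]
lever_pivot side [([316.7, 244.7], 0.65, [-0.0021, -0.0022]), ([327.1, 246.1], 0.22, [0.0184, -0.0168])]
lever_pivot top [([280.9, 241.6], 0.59, [-0.002, 0.0059])]
lever_knob side [([316.8, 241.7], 0.72, [0.0028, 0.0081]), ([297.6, 216.8], 0.48, [-0.0003, 0.1195])]
lever_knob top [([279.2, 241.2], 0.49, [-0.0008, 0.0092])]
index_tip side [([294.4, 259.0], 0.44, [-0.0585, 0.0018])]
index_tip top [([295.0, 272.8], 0.52, [-0.0687, -0.0148]), ([316.9, 266.7], 0.37, [-0.0615, -0.0619])]
```

View pics/l.png

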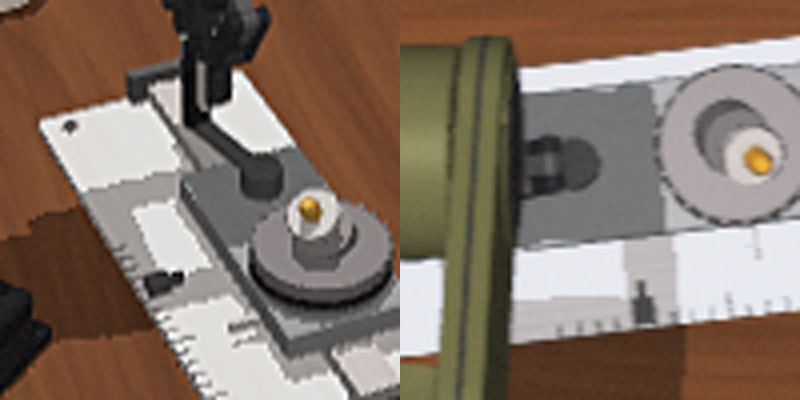

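The lever is open and points along +y in both crops. The tab nose is at about (295,271) and the pointer at about (323,264). I'll slide +57 mm.

```bash
python3 -m crank '[[0,-9,0,0],[0,-20,0,0],[0,-32,0,0],[0,-43,0,0],[0,-51,0,0]]'
python3 -m crank '[[0,-4,0,0],[0,-6,0,0],[0,-6,0,0],[0,-6,0,0],[0,-6,0,0]]'
python3 - <<'E'
from h import *
o=bot.get_obs();print(o["position"],sc(o["position"]),o["wrist_force"],o["finger_gap"])
D={c:bot.camera(c) for c in("side","top")}
S=D["side"]["frame"];T=D["top"]["frame"]
for q in ("pointer","index_tip"):
  for c in D: print(q,c,[(np.round(m["position"],1).tolist(),round(m["confidence"],2),sc(onz(D[c],m["position"],.014)).tolist()) for m in bot.mark_of(q,c)][:2])
cv2.imwrite("pics/m.png",np.hstack([cv2.resize(S[240:290,270:320],(400,400),interpolation=2),cv2.resize(T[245:295,270:320],(400,400),interpolation=2)]))
E
```

```text
time_s: 7.35
position: [0.5344, 0.1017, 0.0733]
tcp_rot: [[0.992, 0.129, 0.005], [0.13, -0.992, -0.003], [0.004, 0.004, -1.0]]
wrist_force: [1.0, -7.0, 1.9]
finger_gap: 0.0166
finger_force: 39.9
time_s: 7.77
position: [0.5336, 0.1082, 0.0733]
tcp_rot: [[0.992, 0.129, 0.004], [0.129, -0.992, -0.001], [0.004, 0.001, -1.0]]
wrist_force: [1.7, -3.6, 7.1]
finger_gap: 0.0171
finger_force: 40.2
[0.53364493 0.10824891 0.07328624] [-0.0075  0.1307] [ 1.71352047 -3.62945417  7.06501142] 0.017082818003474696
pointer side [([294.1, 262.8], 0.72, [-0.0644, -0.0107])]
pointer top []
index_tip side [([294.0, 263.0], 0.59, [-0.0649, -0.0112])]
index_tip top [([297.0, 270.8], 0.41, [-0.065, -0.0194])]
```

View pics/m.png

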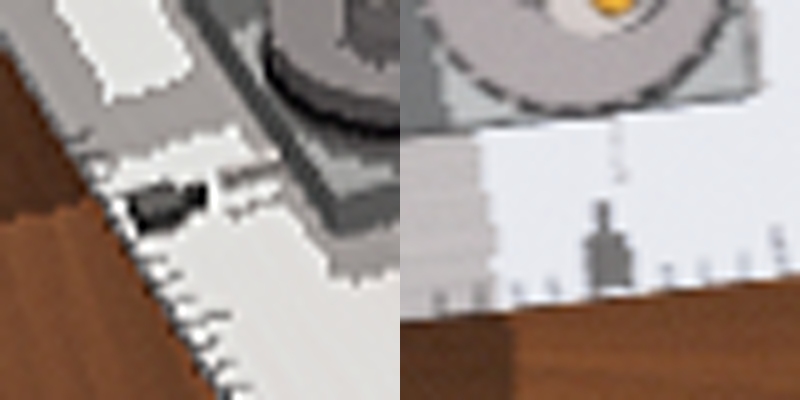

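In the crops the pointer and the nose are nearly nose to nose: top nose (295.2,270.6), pointer within about 1 px of it. I'll check the pixel values.

```bash
python3 - <<'E'
from h import *
T=bot.camera("top");g=T["frame"].astype(int).sum(2)//3
print("cols 289-303");print(g[258:275,289:304])
e=[sc(onz(T,p,.014)) for p in((295,270),(297,270))];print(e, bot.get_obs()["time_s"])
S=bot.camera("side");print(S["frame"].astype(int).sum(2)[256:272,285:306]//3)
for dy in(0,):
  for n,x,z in(("nose",-.062,.016),("ptr",-.058,.016),("ptr",-.05,.016),("nose0",-.07,.016)):
    w=Rz@[x,-.0165]+o; print(n,proj(T,[*w,z]).round(1),proj(S,[*w,z]).round(1))
E
```

```text
cols 289-303
[[131 105 108 120 130 105  65  63  82  90  86 109 145 158 158]
 [ 96  87  83  82 103 111 115 147 211 234 234 234 235 234 234]
 [222 235 234 234 234 234 234 219 220 234 234 234 234 234 234]
 [234 233 234 234 234 234 234 223 222 234 234 234 234 234 235]
 [234 235 235 234 234 235 234 217 217 234 234 234 234 235 235]
 [234 234 234 235 234 235 235 226 227 234 234 235 234 234 234]
 [235 234 236 234 235 234 234 226 226 234 235 234 235 234 235]
 [233 234 234 234 235 235 234 222 219 234 235 234 235 234 234]
 [234 235 234 234 235 234 234 231 215 220 234 234 233 234 235]
 [234 235 234 234 235 234 235 225 202 220 235 234 234 235 234]
 [234 235 234 234 234 234 234 234 235 234 235 234 234 235 235]
 [234 234 234 235 234 234 233 234 233 234 234 234 235 234 235]
 [233 235 235 234 226 184 147 209 234 235 234 234 234 235 234]
 [234 235 234 234 226 176 111 196 235 235 234 234 235 234 235]
 [234 235 233 234 226 176 120 202 234 234 234 234 234 234 234]
 [234 235 235 235 234 196 113 197 233 233 234 235 235 235 235]
 [235 234 235 226 185 133 123 132 132 203 234 235 234 235 235]]
[array([-0.0629
[... 902 characters left out ...]
216 218 219 134 171
  171 174 179]
 [215  16  55  93  67  66  39  31  75 154 156 235 228 166 137 172 169 231
  230 230 234]
 [204 131  18  40  40  40  32  49 160 248 233 226 226 228 168 231 227 223
  223 224 225]
 [184 234  20  25  59  74  84 166 211 231 224 222 222 223 225 225 223 222
  220 222 222]
 [102 237 114 147 166 175 186 239 228 224 223 222 221 221 222 222 221 221
  220 220 222]
 [ 56 103 206 248 240 234 231 227 223 221 221 221 221 221 222 220 222 222
  221 220 220]
 [ 38 109 206 228 217 212 225 223 222 221 221 222 222 221 220 221 221 222
  220 221 220]]
nose [295.4 269.5] [296.  263.4]
ptr [295.2 267.6] [297.6 262.9]
ptr [294.8 263.8] [300.7 262.1]
nose0 [295.9 273.3] [292.9 264.3]
```

I read it as about 1–2 mm short, so I'll nudge +2 mm, let it settle, then swing the lever back.

```bash
python3 -m crank '[[0,-1,0,0],[0,-2,0,0],[0,-2,0,0],[0,-2,0,0],[0,-2,0,0]]'
python3 -m crank '[[-16,4,0,0],[-30,12,0,0],[-42,23,0,0],[-50,33,0,0],[-55,45,0,0]]'
python3 -m crank '[[-2,10,0,0],[-3,19,0,0],[-3,22,0,0],[-3,22,0,0],[-3,22,0,0]]'
```

```text
time_s: 8.58
position: [0.5335, 0.11, 0.0733]
tcp_rot: [[0.992, 0.129, 0.004], [0.129, -0.992, -0.001], [0.004, 0.002, -1.0]]
wrist_force: [2.5, -5.5, 6.1]
finger_gap: 0.0168
finger_force: 40.2
time_s: 9.0
position: [0.483, 0.0613, 0.0734]
tcp_rot: [[0.992, 0.129, 0.001], [0.129, -0.992, 0.006], [0.002, -0.006, -1.0]]
wrist_force: [-7.5, 10.8, 11.6]
finger_gap: 0.0165
finger_force: 41.6
time_s: 9.42
position: [0.4807, 0.0396, 0.073]
tcp_rot: [[0.992, 0.129, -0.006], [0.129, -0.992, 0.006], [-0.005, -0.007, -1.0]]
wrist_force: [-12.7, 11.6, 18.6]
finger_gap: 0.0169
finger_force: 42.7
```

```bash
python3 -m crank '[[0,0,0,0],[0,0,0,0],[0,0,0,0],[0,-1,0,0],[0,-2,0,0]]' 0.5
python3 -m crank '[[0,0,-20,0],[0,0,-50,0],[-10,10,-80,0],[-50,40,-100,0],[-80,70,-100,0]]' 0.6
python3 - <<'E'
from h import *
D={c:bot.camera(c) for c in("side","top")};T=D["top"];S=D["side"]
for q in ("pointer","index_tip","lever_knob","lever_pivot","port_tip","collar_face"):
  for c in D: print(q,c,[(np.round(m["position"],1).tolist(),round(m["confidence"],2),sc(onz(D[c],m["position"],{"p":.014,"i":.014,"l":.08,"c":.1}[q[0]])).tolist()) for m in bot.mark_of(q,c)][:2])
print(T["frame"].astype(int).sum(2)[259:275,289:304]//3)
print(S["frame"].astype(int).sum(2)[256:270,288:304]//3)
cv2.imwrite("pics/n.png",np.hstack([cv2.resize(S["frame"][210:290,260:340],(400,400),interpolation=2),cv2.resize(T["frame"][215:295,255:335],(400,400),interpolation=2)]))
E
```

```text
time_s: 9.83
position: [0.4821, 0.0388, 0.0709]
tcp_rot: [[0.992, 0.129, -0.001], [0.129, -0.992, 0.0], [-0.001, -0.0, -1.0]]
wrist_force: [0.4, 0.3, -0.9]
finger_gap: 0.0424
finger_force: 0.0
time_s: 10.25
position: [0.4215, -0.0318, 0.1745]
tcp_rot: [[0.991, 0.132, 0.007], [0.132, -0.991, -0.001], [0.006, 0.002, -1.0]]
wrist_force: [0.8, -1.8, 0.4]
finger_gap: 0.0513
finger_force: 0.0
pointer side [([296.5, 259.2], 0.75, [-0.0541, -0.0008])]
pointer top [([294.4, 266.9], 0.9, [-0.0563, -0.0149])]
index_tip side [([319.5, 229.5], 0.43, [0.0451, 0.0833]), ([295.8, 264.5], 0.37, [-0.0631, -0.0179])]
index_tip top [([296.9, 269.0], 0.5, [-0.0613, -0.0196])]
lever_knob side [([279.8, 223.8], 0.71, [-0.0698, 0.0637])]
lever_knob top [([253.6, 272.3], 0.58, [-0.0586, 0.0645])]
lever_pivot side [([305.7, 227.8], 0.67, [-0.0192, 0.0248])]
lever_pivot top [([250.8, 243.6], 0.8, [-0.0016, 0.0638])]
port_tip side [([317.5, 230.1], 0.56, [0.0393, 0.083])]
port_tip top [([295.0, 241.9], 0.65, [-0.0041, -0.0223]), ([296.8, 272.6], 0.15, [-0.0687, -0.0186])]
collar_face side [([319.4, 231.9], 0.66
[... 1330 characters left out ...]
 219 224 215 212 204 203 186]
 [223 225 226 224 223 224 224 227 231 177 191 197 152 156 103 107]
 [228 233 220 224 230 231 223 224 238 115  98 102 101 102 133 134]
 [226 232 141 190 235 229 190 185 246 132 128 128 162 160 203 202]
 [ 82  31  45  34 152  35  41  20 249 190 198 197 240 239 224 224]
 [ 47  52  55  56  47  39  35  22 233 236 223 222 220 221 139 139]
 [ 61  62  58  57  52  42  35  51 216 221 140 141 139 173 172 173]
 [ 59  54  52  48  42  85  94 133 205 220 171 176 172 231 229 228]
 [ 46  46  44  37  61 147 168 185 179 216 229 230 228 224 222 221]
 [ 36  64  82  94 127 143 160 152 177 218 225 222 223 221 221 220]
 [ 92 129 148 170 166 161 156 151 183 229 223 221 221 222 221 220]]
```

View pics/n.png

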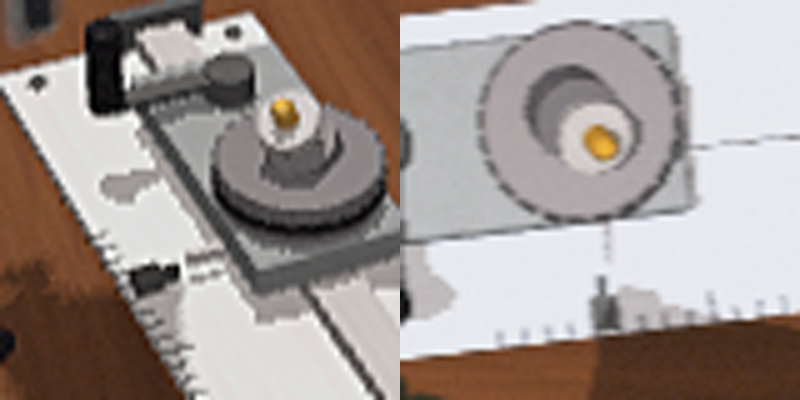

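After the lock, both crops show the pointer slightly to -y of the nose, about 1.7 px or 3.5 mm in the top view (pointer column 296.0, nose line 294.3). That is too close to the limit, so I'll reopen, shift about 3.5 mm and relock.

```bash
python3 -m crank '[[30,-30,0,0],[70,-60,20,0],[80,-70,50,0],[80,-70,80,0],[80,-70,100,0]]' 0.6
python3 -m crank '[[0,0,0,0],[0,0,0,0],[0,0,0,0],[0,0,0,0],[0,0,0,0]]' 0 40
python3 -m crank '[[1,-13,0,0],[5,-25,0,0],[11,-37,0,0],[20,-47,0,0],[30,-55,0,0]]'
python3 -m crank '[[6,-3,0,0],[12,-6,0,0],[18,-8,0,0],[24,-9,0,0],[26,-10,0,0]]'
```

```text
time_s: 11.37
position: [0.4893, 0.0495, 0.0673]
tcp_rot: [[0.991, 0.131, -0.004], [0.131, -0.991, 0.0], [-0.003, -0.001, -1.0]]
wrist_force: [-0.4, 0.5, -1.3]
finger_gap: 0.0511
finger_force: 0.0
time_s: 11.78
position: [0.4908, 0.048, 0.0716]
tcp_rot: [[0.992, 0.128, 0.003], [0.128, -0.992, 0.0], [0.003, 0.0, -1.0]]
wrist_force: [0.8, 1.1, -4.1]
finger_gap: 0.0171
finger_force: 39.5
time_s: 12.2
position: [0.5121, 0.1054, 0.0713]
tcp_rot: [[0.992, 0.128, -0.002], [0.128, -0.992, -0.003], [-0.002, 0.003, -1.0]]
wrist_force: [-3.7, -7.1, 0.6]
finger_gap: 0.0164
finger_force: 40.2
time_s: 12.62
position: [0.5364, 0.1183, 0.0711]
tcp_rot: [[0.992, 0.128, -0.004], [0.128, -0.992, -0.003], [-0.004, 0.002, -1.0]]
wrist_force: [-7.9, -7.0, 4.4]
finger_gap: 0.017
finger_force: 40.5
```

```bash
cat > chk.py <<'E'
from h import *
o_=bot.get_obs();print(o_["time_s"],o_["position"].round(4),sc(o_["position"]),o_["wrist_force"].round(1))
T=bot.camera("top");g=T["frame"].astype(float).mean(2)
for r in range(258,268): print(r,g[r,288:304].astype(int))
w=np.clip(232-g[260:267,288:304],0,None).sum(0);print("ptr col",(w*np.arange(288,304)).sum()/w.sum(),w.round())
n=np.clip(232-g[270:273,290:299],0,None).sum(0);print("nose col",(n*np.arange(290,299)).sum()/n.sum())
E
python3 chk.py
```

```text
12.6167 [0.5364 0.1183 0.0711] [-0.0036  0.1404] [-7.9 -7.   4.4]
258 [154 154 134 107  79  92 111  98  93 123 129 114 119 144 160 157]
259 [120 127  81  70  90 141 163 160 184 222 234 234 235 235 235 235]
260 [153 144 159 193 197 219 235 234 234 234 234 234 234 233 234 235]
261 [235 234 234 229 207 219 234 234 234 234 234 234 234 235 235 235]
262 [235 234 235 230 213 207 228 234 234 234 234 234 234 234 235 234]
263 [234 234 234 235 219 188 219 234 235 235 234 233 235 234 234 235]
264 [234 234 235 234 212 176 219 234 234 233 234 235 235 234 234 234]
265 [234 234 235 235 220 189 218 235 234 234 235 235 235 234 234 235]
266 [234 234 235 234 223 196 220 235 234 234 235 235 234 234 235 233]
267 [235 234 234 234 228 207 220 234 235 235 234 235 234 234 234 234]
ptr col 291.38833094213305 [ 78.  87.  72.  44. 132. 228.  55.   0.   0.   0.   0.   0.   0.   0.
   0.   0.]
nose col 294.820633059789
```

```bash
python3 -m crank '[[0,1,0,0],[0,2,0,0],[0,3,0,0],[0,4,0,0],[0,4,0,0]]'; python3 chk.py
```

```text
time_s: 13.08
position: [0.5366, 0.1169, 0.0713]
tcp_rot: [[0.992, 0.126, -0.002], [0.126, -0.992, 0.003], [-0.002, -0.003, -1.0]]
wrist_force: [-5.6, 4.8, 0.5]
finger_gap: 0.0169
finger_force: 40.2
13.0833 [0.5366 0.1169 0.0713] [-0.0036  0.139 ] [-5.6  4.8  0.5]
258 [147 151 138 111  90  67  94 113  94 112 128 113 115 146 160 157]
259 [ 83 123 118  79  90 115 147 160 182 223 234 235 235 234 235 234]
260 [184 208 188 169 176 183 219 234 234 234 235 234 235 234 234 234]
261 [235 234 234 234 227 206 219 234 235 234 234 235 234 234 235 234]
262 [234 235 235 235 227 205 220 234 234 234 235 235 235 234 234 234]
263 [235 234 234 235 220 191 219 235 234 234 234 235 235 235 235 234]
264 [235 234 233 235 231 212 219 234 235 234 234 235 234 234 234 234]
265 [234 235 234 234 225 200 218 233 234 234 234 235 234 233 234 234]
266 [234 234 234 234 235 219 192 220 234 235 235 234 234 234 235 235]
267 [234 235 234 235 234 213 180 221 234 234 235 234 235 234 234 234]
ptr col 292.1064189189189 [ 47.  23.  44.  62.  83. 205. 116.  12.   0.   0.   0.   0.   0.   0.
   0.   0.]
nose col 294.81330977620735
```

```bash
python3 -m crank '[[0,1,0,0],[0,1,0,0],[0,1,0,0],[0,1,0,0],[0,1,0,0]]'; python3 chk.py | grep -v '^25'
```

```text
time_s: 13.55
position: [0.5368, 0.116, 0.0713]
tcp_rot: [[0.992, 0.127, -0.002], [0.127, -0.992, 0.003], [-0.002, -0.003, -1.0]]
wrist_force: [-4.7, 4.4, 1.1]
finger_gap: 0.0169
finger_force: 40.3
13.55 [0.5368 0.116  0.0713] [-0.0035  0.1381] [-4.7  4.4  1.1]
260 [208 208 193 177 206 212 217 234 234 235 235 234 234 234 234 235]
261 [234 235 234 233 224 202 219 234 235 235 234 234 234 234 233 234]
262 [233 234 233 234 235 220 192 219 234 234 235 235 234 234 234 235]
263 [234 235 234 233 234 220 187 218 234 234 234 234 235 234 234 234]
264 [235 234 234 234 235 212 174 219 234 234 235 234 234 234 234 234]
265 [234 234 234 234 235 217 184 218 235 234 234 235 234 235 234 235]
266 [234 234 234 234 234 227 207 220 234 234 234 235 234 234 235 234]
267 [234 235 234 235 235 227 207 221 235 234 234 234 235 235 234 234]
ptr col 292.82892515475527 [ 24.  24.  39.  55.  33. 112. 242.  65.   0.   0.   0.   0.   0.   0.
   0.   0.]
nose col 294.8090481786134
```

```bash
python3 -m crank '[[-20,4,0,0],[-34,12,0,0],[-46,22,0,0],[-53,32,0,0],[-59,44,0,0]]'
python3 -m crank '[[-2,10,0,0],[-3,19,0,0],[-3,21,0,0],[-3,22,0,0],[-3,22,0,0]]'; python3 chk.py | grep -v '^25'
```

```text
time_s: 14.02
position: [0.4842, 0.0657, 0.0716]
tcp_rot: [[0.992, 0.129, -0.0], [0.129, -0.992, 0.006], [0.0, -0.006, -1.0]]
wrist_force: [-5.8, 11.0, 1.7]
finger_gap: 0.0167
finger_force: 42.0
time_s: 14.43
position: [0.4816, 0.0433, 0.0714]
tcp_rot: [[0.992, 0.128, -0.009], [0.128, -0.992, 0.005], [-0.008, -0.006, -1.0]]
wrist_force: [-15.5, 8.0, 9.9]
finger_gap: 0.0169
finger_force: 43.1
14.4333 [0.4816 0.0433 0.0714] [-0.0669  0.0723] [-15.5   8.    9.9]
260 [155 151 148 163 175 174 185 185 188 187 188 187 189 189 187 189]
261 [188 189 190 185 175 174 183 190 191 190 187 189 190 191 190 190]
262 [192 190 190 189 179 172 183 193 190 189 189 191 188 187 187 187]
263 [194 190 189 186 179 159 169 187 189 189 186 187 187 189 189 188]
264 [189 189 189 188 179 169 178 188 187 187 187 186 185 188 187 188]
265 [190 189 190 186 180 171 176 187 186 188 190 188 187 190 191 191]
266 [188 189 186 190 182 171 166 180 194 193 194 193 192 193 190 189]
267 [194 194 195 195 184 172 162 175 192 189 189 186 187 186 188 188]
ptr col 295.2071624291085 [328. 335. 340. 334. 373. 432. 381. 313. 297. 298. 301. 301. 303. 296.
 300. 300.]
nose col 294.2822393822394
```

```bash
python3 -m crank '[[0,0,0,0],[0,0,0,0],[0,0,0,0],[0,0,-15,0],[0,0,-40,0]]' 0.5
python3 -m crank '[[0,0,-35,0],[-5,20,-60,0],[-10,50,-80,0],[-15,85,-80,0],[-20,120,-80,0]]' 0.8
python3 -m crank '[[-6,40,0,0],[-13,80,0,0],[-19,120,0,0],[-25,150,0,0],[-25,160,0,0]]'; python3 - <<'E'
from h import *
exec(open("chk.py").read())
S=bot.camera("side");f=S["frame"]
for q in("port_tip","collar_face"):
  for c,d in(("top",T),("side",S)): print(q,c,[(np.round(m["position"],1).tolist(),round(m["confidence"],2)) for m in bot.mark_of(q,c)][:2])
# brass blob
for d in(T,S):
  h=cv2.cvtColor(d["frame"],cv2.COLOR_BGR2HSV);m=cv2.inRange(h,(15,140,120),(32,255,255));m[:200]=0;m[280:]=0;m[:,:270]=0;m[:,345:]=0
  ys,xs=np.nonzero(m);print("brass",len(xs),xs.mean(),ys.mean(),xs.min(),xs.max(),ys.min(),ys.max())
# tester in top: bright low-sat region in holder box
g=T["frame"][258:308,402:450];cv2.imwrite("pics/t.png",np.hstack([cv2.resize(g,(400,416),interpolation=2),cv2.resize(f[215:315-50,290:340],(400,416),interpolation=2)]))
E
```

```text
time_s: 14.9
position: [0.4832, 0.0412, 0.1086]
tcp_rot: [[0.992, 0.128, -0.005], [0.128, -0.992, -0.0], [-0.005, -0.001, -1.0]]
wrist_force: [-0.4, -0.7, 0.2]
finger_gap: 0.0426
finger_force: 0.0
time_s: 15.32
position: [0.4822, -0.0819, 0.194]
tcp_rot: [[0.991, 0.13, 0.007], [0.13, -0.992, -0.002], [0.006, 0.003, -1.0]]
wrist_force: [0.8, -0.1, 0.1]
finger_gap: 0.0684
finger_force: 0.0
time_s: 15.73
position: [0.476, -0.2465, 0.1913]
tcp_rot: [[0.992, 0.124, 0.001], [0.124, -0.992, -0.002], [0.001, 0.003, -1.0]]
wrist_force: [1.0, 0.9, 0.7]
finger_gap: 0.0683
finger_force: 0.0
15.7333 [ 0.476  -0.2465  0.1913] [-0.1062 -0.2149] [1.  0.9 0.7]
258 [129 130 142 143 116  80  58  80 101  99 101 113 117 147 160 158]
259 [ 80  79 118 125  87  96 124 147 185 223 235 234 234 234 233 234]
260 [206 202 196 222 234 227 206 217 235 234 234 233 234 234 234 234]
261 [234 234 234 233 234 228 205 219 234 235 234 234 235 234 234 234]
262 [235 234 234 233 234 230 214 220 234 234 234 234 234 234 235 234]
263 [234 234 234 235 234 224 200 188 219 234 234 234 235 233 234 235]
264 [234 234 234 235 234 234 218 187 218 234 234 235 233 235 234 234]
265 [234 233 234 235 234 234 218 187 219 234 233 235 234 234 234 235]
266 [234 234 234 234 234 234 212 179 220 234 233 235 234 234 234 234]
267 [234 233 234 234 235 234 216 189 220 234 233 234 235 234 234 234]
ptr col 293.68543451652386 [ 26.  30.  36.  10.   0.  18. 149. 225.  51.   0.   0.   0.   0.   0.
   0.   0.]
nose col 294.8154381892049
port_tip top [([295.0, 241.8], 0.76)]
port_tip side []
collar_face top [([291.7, 243.3], 0.72), ([250.8, 243.4], 0.67)]
collar_face side []
brass 26 292.61538461538464 243.3846153846154 290 295 241 246<stdin>:9: RuntimeWarning: Mean of empty slice.
  ret = ret.dtype.type(ret / rcount)
Traceback (most recent call last):
ValueError: zero-size array to reduction operation minimum which has no identity
```

```bash
python3 - <<'E'
from h import *
from scipy.optimize import least_squares
D={c:bot.camera(c) for c in("top","side")}
I={c:cv2.imread(f"pics/{c}0.png") for c in D}
a=np.array([*(Rz@[-.413,-.282]),.866]);u=np.cross(a,[0,0,1]);u/=np.linalg.norm(u);v=np.cross(a,u)
M={}
for c,(x0,x1,y0,y1) in dict(top=(310,340,225,250),side=(318,345,235,262)).items():
  h=cv2.cvtColor(I[c],cv2.COLOR_BGR2HSV);m=cv2.inRange(h,(12,110,90),(35,255,255));k=np.zeros_like(m);k[y0:y1,x0:x1]=1
  ys,xs=np.nonzero(m*k);M[c]=(xs.mean(),ys.mean());print(c,len(xs),M[c],xs.min(),xs.max(),ys.min(),ys.max())
def hull(d,t):
  P=[]
  for th in np.linspace(0,6.28,24):
    r=np.cos(th)*u+np.sin(th)*v
    P+=[t-a*.014+r*.006,t-a*.004+r*.006,t-a*.0012+r*.0045,t-a*0]
  H=cv2.convexHull(np.array([proj(d,p) for p in P],np.float32));m=cv2.moments(H);return np.array([m["m10"],m["m01"]])/m["m00"],m["m00"]
f=lambda t:np.concatenate([hull(D[c],t)[0]-M[c] for c in D])
s=least_squares(f,[.556,-.107,.11],diff_step=1e-3);print("tip0",s.x.round(4),s.fun.round(2),sc(s.x),[hull(D[c],s.x)[1] for c in D])
for z in(.105,.11,.115):
  s=least_squares(lambda t:f([t[0],t[1],z]),[.556,-.107],diff_step=1e-3);print(z,s.x.round(4),s.fun.round(2))
# check cal on known heights: knob centroid
for n,p,z in(("testertop",(432.5,283.4),.09),("testertop",(432.5,283.4),.1)):print(n,z,onz(D["top"],p,z).round(4))
T=I["top"];hs=cv2.cvtColor(T,cv2.COLOR_BGR2HSV)
# side tester blob
g=np.vstack([np.hstack([cv2.resize(I["side"][310:375,290:350],(360,390),interpolation=2),cv2.resize(T[255:307,402:450],(360,390),interpolation=2)])])
cv2.imwrite("pics/t.png",g);print(a.round(3))
E
```

```text
top 32 (np.float64(324.875), np.float64(239.59375)) 322 328 237 242
side 74 (np.float64(334.7027027027027), np.float64(242.56756756756758)) 325 344 235 250
tip0 [ 0.5561 -0.1082  0.119 ] [ 1.   -3.37 -4.01  0.26] [-0.0105 -0.0869] [41.79035662859678, 31.73082936485298]
0.105 [ 0.5582 -0.1047] [-1.06 -3.86 -3.87  4.04]
0.11 [ 0.5574 -0.106 ] [-0.33 -3.68 -3.92  2.7 ]
0.115 [ 0.5567 -0.1072] [ 0.4  -3.51 -3.97  1.36]
testertop 0.09 [ 0.4683 -0.3144  0.09  ]
testertop 0.1 [ 0.4684 -0.3121  0.1   ]
[-0.377 -0.328  0.866]
```

View pics/t.png

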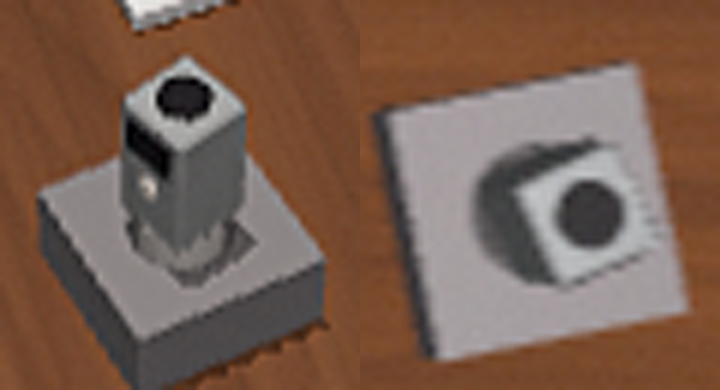

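The left crop shows the tester upright in the holder. The right crop gives its top centre as (432.7,283.9) in the top view, with its faces turned about 25°. I'll move over it with the matching turn.

```bash
python3 -m crank '[[-5,20,10,-6],[-10,45,25,-12],[-15,66,40,-18],[-15,66,60,-18],[-15,66,60,-18]]' 0.8
python3 - <<'E'
from h import *
from scipy.optimize import least_squares
D={c:bot.camera(c) for c in("top","side")}
o_=bot.get_obs();print(o_["position"].round(4),o_["tcp_rot"].round(3).tolist())
I={c:cv2.imread(f"pics/{c}0.png") for c in D}
a=np.array([*(Rz@[-.413,-.282]),.866]);u=np.cross(a,[0,0,1]);u/=np.linalg.norm(u);v=np.cross(a,u)
M={}
for c,(x0,x1,y0,y1) in dict(top=(318,333,231,247),side=(322,335,240,253)).items():
  h=cv2.cvtColor(I[c],cv2.COLOR_BGR2HSV);m=cv2.inRange(h,(12,110,60),(35,255,255));k=np.zeros_like(m);k[y0:y1,x0:x1]=1
  m=m*k;n,l,st,ce=cv2.connectedComponentsWithStats(m);i=1+st[1:,4].argmax();M[c]=ce[i];print(c,st[i],ce[i])
def hull(d,t):
  P=[]
  for th in np.linspace(0,6.28,24):
    r=np.cos(th)*u+np.sin(th)*v
    P+=[t-a*.014+r*.006,t-a*.004+r*.006,t-a*.0012+r*.0045,t-a*0]
  H=cv2.convexHull(np.array([proj(d,p) for p in P],np.float32));m=cv2.moments(H);return np.array([m["m10"],m["m01"]])/m["m00"],m["m00"]
f=lambda t:np.concatenate([hull(D[c],t)[0]-M[c] for c in D])
s=least_squares(f,[.556,-.107,.11],diff_step=1e-3);print("tip0",s.x.round(4),s.fun.round(2),sc(s.x),[hull(D[c],s.x)[1] for c in D])
s=least_squares(lambda t:f([*t,.11]),[.556,-.107],diff_step=1e-3);print("z.11",s.x.round(4),s.fun.round(2))
print("holder",onz(D["top"],(425.6,283.1),.03),"tester",onz(D["top"],(432.7,283.9),.095))
E
```

```text
time_s: 16.55
position: [0.468, -0.3076, 0.1261]
tcp_rot: [[0.903, 0.429, -0.006], [0.429, -0.903, 0.005], [-0.003, -0.007, -1.0]]
wrist_force: [-0.5, 1.5, -1.2]
finger_gap: 0.0685
finger_force: 0.0
[ 0.4697 -0.3082  0.1296] [[0.903, 0.43, -0.002], [0.43, -0.903, 0.002], [-0.001, -0.002, -1.0]]
top [322 237   7   6  32] [324.875   239.59375]
side [325 245   6   6  25] [327.24 247.36]
tip0 [ 0.5499 -0.1065  0.1063] [-0.09  0.31  0.37 -0.02] [-0.0165 -0.0845] [40.84797776467167, 31.283597588539124]
z.11 [ 0.5494 -0.1075] [ 0.45  0.44  0.33 -1.03]
holder [ 0.46796849 -0.31430042  0.03      ] tester [ 0.46736687 -0.31363424  0.095     ]
```

```bash
python3 -m crank '[[-4,5,10,0],[-4,5,35,0],[-4,5,65,0],[-4,5,80,0],[-4,5,82,0]]' 0.8
python3 -m crank '[[0,0,0,0],[0,0,0,0],[0,0,0,0],[0,0,0,0],[0,0,0,0]]' 0.1 20
python3 -m crank '[[0,0,0,0],[0,0,0,0],[0,0,0,0],[0,0,0,0],[0,0,0,0]]'
```

```text
time_s: 17.07
position: [0.4669, -0.3139, 0.0452]
tcp_rot: [[0.903, 0.43, -0.004], [0.43, -0.903, 0.003], [-0.002, -0.005, -1.0]]
wrist_force: [1.0, -0.5, -0.5]
finger_gap: 0.0685
finger_force: 0.0
time_s: 17.48
position: [0.4693, -0.3157, 0.05]
tcp_rot: [[0.903, 0.429, 0.002], [0.429, -0.903, -0.0], [0.001, 0.001, -1.0]]
wrist_force: [-1.5, 4.1, 5.7]
finger_gap: 0.0298
finger_force: 19.7
time_s: 17.9
position: [0.4693, -0.3157, 0.05]
tcp_rot: [[0.903, 0.429, 0.002], [0.429, -0.903, -0.0], [0.001, 0.001, -1.0]]
wrist_force: [-1.3, 3.8, 7.4]
finger_gap: 0.0297
finger_force: 19.8
```

Gripped square: the gap is 29.7 mm. The tool only turns about its vertical axis, so the tester must be tilted 30° within the fingers. I'll do that by levering it gently against the rim of the holder's hole with a light grip.

```bash
python3 -m crank '[[0,0,-4,0],[0,0,-7,0],[-4,0,-7,0],[-8,0,-7,0],[-12,0,-7,0]]'
python3 -m crank '[[-3,0,0,0],[-6,0,0,0],[-9,0,0,0],[-9,0,0,0],[-9,0,0,0]]'
python3 -m crank '[[-3,0,0,0],[-5,0,0,0],[-7,0,0,0],[-7,0,0,0],[-7,0,0,0]]'
```

```text
time_s: 18.32
position: [0.4587, -0.3203, 0.056]
tcp_rot: [[0.904, 0.429, 0.003], [0.429, -0.904, 0.001], [0.003, 0.0, -1.0]]
wrist_force: [3.8, 4.7, 1.6]
finger_gap: 0.0297
finger_force: 20.6
time_s: 18.73
position: [0.45, -0.3244, 0.0557]
tcp_rot: [[0.903, 0.429, 0.001], [0.429, -0.903, 0.001], [0.002, 0.0, -1.0]]
wrist_force: [2.7, 4.5, 1.0]
finger_gap: 0.03
finger_force: 20.5
time_s: 19.15
position: [0.4434, -0.3275, 0.0551]
tcp_rot: [[0.903, 0.429, 0.0], [0.429, -0.903, 0.0], [0.0, 0.0, -1.0]]
wrist_force: [3.4, 2.5, -2.6]
finger_gap: 0.0301
finger_force: 20.2
```

```bash
python3 -m crank '[[0,0,0,0],[0,0,0,0],[-5,0,-9,0],[-12,0,-22,0],[-15,0,-50,0]]' - 70
python3 -m crank '[[0,0,-40,-5],[0,0,-60,-10],[0,0,-70,-15],[0,0,-70,-16],[0,0,-70,-16]]'
python3 - <<'E'
from h import *
D={c:bot.camera(c) for c in("top","side")}
o_=bot.get_obs();p=o_["position"];R=o_["tcp_rot"];print(p.round(4),R.round(3).tolist(),o_["wrist_force"])
q={}
for c in D:
  q[c]=[proj(D[c],p-R[:,2]*.022-R[:,0]*s) for s in(0,)][0]
  print(c,q[c].round(1))
  for n in("tester_nose","tester_grip","port_tip"):print(n,[(np.round(m["position"],1).tolist(),round(m["confidence"],2)) for m in bot.mark_of(n,c)][:5])
cs=[]
for c in D:
  x,y=map(int,q[c]);cs.append(cv2.resize(D[c]["frame"][max(0,y-40):y+40,max(0,x-40):x+40],(400,400),interpolation=2))
cv2.imwrite("pics/u.png",np.hstack(cs))
E
```

```text
time_s: 19.57
position: [0.4262, -0.3327, 0.1018]
tcp_rot: [[0.903, 0.43, -0.008], [0.43, -0.903, 0.004], [-0.006, -0.007, -1.0]]
wrist_force: [-0.8, -0.3, -3.2]
finger_gap: 0.029
finger_force: 71.8
time_s: 19.98
position: [0.4291, -0.3347, 0.1755]
tcp_rot: [[0.751, 0.66, -0.001], [0.66, -0.751, -0.002], [-0.002, 0.001, -1.0]]
wrist_force: [-0.5, 0.1, -3.7]
finger_gap: 0.0292
finger_force: 71.9
[ 0.4284 -0.3336  0.1733] [[0.751, 0.66, -0.003], [0.66, -0.751, 0.002], [-0.001, -0.003, -1.0]] [ 0.12766986 -0.31765459 -3.02658875]
top [458.1 307.1]
tester_nose [([440.5, 289.9], 0.96), ([360.8, 180.6], 0.85), ([408.8, 161.4], 0.8), ([378.1, 325.0], 0.6), ([249.2, 274.7], 0.46)]
tester_grip [([410.2, 157.1], 0.77), ([453.7, 302.3], 0.71), ([367.6, 177.3], 0.62), ([377.4, 327.3], 0.42)]
port_tip [([295.1, 244.0], 0.65)]
side [303.6 297.6]
tester_nose [([312.3, 310.5], 0.93), ([391.2, 292.8], 0.87), ([337.7, 412.8], 0.78), ([427.3, 320.3], 0.75), ([260.3, 329.7], 0.58)]
tester_grip [([393.8, 274.2], 0.94), ([261.3, 318.5], 0.83), ([305.0, 298.7], 0.77), ([435.3, 298.8], 0.73), ([336.8, 395.1], 0.6)]
port_tip [([319.3, 228.1], 0.55)]
```

View pics/u.png

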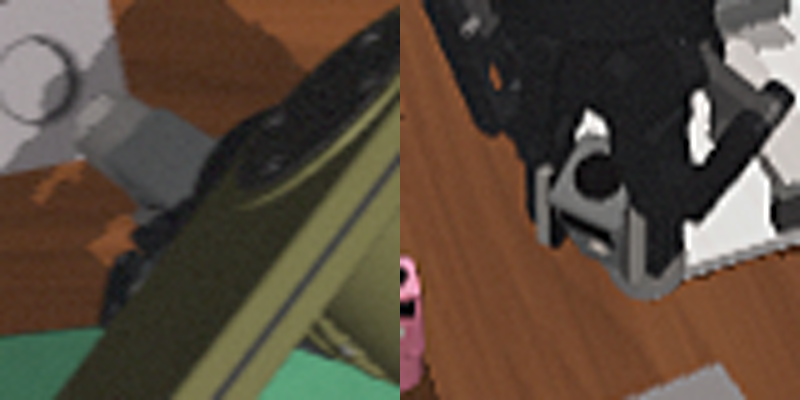

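The top crop shows the tester nose at about (440,290), leaning away from the gripper as intended. The side crop shows the tilted top face between the fingers. Next I'll fit the tilt and the current port tip.

```bash
python3 - <<'E'
from h import *
from scipy.optimize import least_squares
D={c:bot.camera(c) for c in("top","side")}
o_=bot.get_obs();p=o_["position"];R=o_["tcp_rot"]
g=p-R[:,2]*.022
N=dict(top=(440.5,289.9),side=(312.3,310.5))
for i in range(2):
  for c in D:
    m=[np.array(k["position"]) for k in bot.mark_of("tester_nose",c)];m=min(m,key=lambda k:np.linalg.norm(k-N[c]));print(c,m.round(1));N[c]=(np.array(N[c])+m)/2
X=tri([D[c] for c in D],[N[c] for c in D]);d=X-g;print("nose",X.round(4),"rel tool",(R.T@d).round(4))
fn=lambda t,cs=("top","side"):np.concatenate([proj(D[c],g+R@np.array([t[1]*np.sin(t[0]),0,t[1]*np.cos(t[0])]))-N[c] for c in cs])
for cs in(("top","side"),("top",),("side",)):
  s=least_squares(lambda t:fn([t[0],.063],cs),[.5]);print(cs,np.degrees(s.x),s.fun.round(1))
a=np.array([*(Rz@[-.413,-.282]),.866]);u=np.cross(a,[0,0,1]);u/=np.linalg.norm(u);v=np.cross(a,u)
M={}
for c,(x,y) in dict(top=(293,243),side=(317,230)).items():
  h=cv2.cvtColor(D[c]["frame"],cv2.COLOR_BGR2HSV);m=cv2.inRange(h,(12,110,60),(35,255,255));k=np.zeros_like(m);k[y-8:y+9,x-8:x+9]=1
  m=m*k;n,l,st,ce=cv2.connectedComponentsWithStats(m);i=1+st[1:,4].argmax();M[c]=ce[i];print(c,st[i],ce[i])
def hull(d,t):
  P=[]
  for th in np.linspace(0,6.28,24):
    r=np.cos(th)*u+np.sin(th)*v
    P+=[t-a*.014+r*.006,t-a*.004+r*.006,t-a*.0012+r*.0045,t]
  m=cv2.moments(cv2.convexHull(np.array([proj(d,q) for q in P],np.float32)));return np.array([m["m10"],m["m01"]])/m["m00"]
s=least_squares(lambda t:np.concatenate([hull(D[c],t)-M[c] for c in D]),[.545,-.05,.106],diff_step=1e-3);print("tip",s.x.round(4),s.fun.round(2),sc(s.x))
E
```

```text
top [434.7 290.1]
side [313.9 308.9]
top [434.7 290.1]
side [313.9 308.9]
nose [ 0.4558 -0.3102  0.1349] rel tool [ 0.0355 -0.0005  0.0619]
('top', 'side') [31.3409644] [ 2.1  1.5 -0.  -2.1]
('top',) [36.79843982] [ 0.8 -0.5]
('side',) [28.20198456] [-0.9 -0.5]
top [290 241   7   6  31] [292.77419355 243.5483871 ]Traceback (most recent call last):
  File "<stdin>", line 18, in <module>
ValueError: attempt to get argmax of an empty sequence
```

```bash
python3 - <<'E'
from h import *
D={c:bot.camera(c) for c in("top","side")};S=D["side"]
for c,(x0,x1,y0,y1) in dict(side=(255,375,205,318),top=(198,374,203,296)).items():
  I=cv2.imread(f"pics/{c}0.png");h=cv2.cvtColor(I,cv2.COLOR_BGR2HSV)
  m=((h[...,1]<40)&(h[...,2]>170)).astype(np.uint8);k=np.zeros_like(m);k[y0:y1,x0:x1]=1;m*=k
  H=cv2.convexHull(cv2.findNonZero(m))
  for e in np.arange(2,12,.5):
    q=cv2.approxPolyDP(H,e,True)
    if len(q)==4:break
  # refine: lines through hull pts near each edge
  print(c,e,q.reshape(-1,2).tolist())
  q=q.reshape(-1,2).astype(float)
  L=[]
  for i in range(4):
    A,B=q[i],q[(i+1)%4];n=np.array([-(B-A)[1],(B-A)[0]])/np.linalg.norm(B-A)
    # edge pixels of mask boundary
    cnt=np.vstack([z.reshape(-1,2) for z in cv2.findContours(m,0,1)[0]]).astype(float)
    t=(cnt-A)@(B-A)/((B-A)@(B-A));dd=(cnt-A)@n;s=cnt[(abs(dd)<2.5)&(t>.08)&(t<.92)]
    vx,vy,a,b=cv2.fitLine(s.astype(np.float32),cv2.DIST_HUBER,0,.01,.01).ravel();L.append(np.cross([a,b,1],[a+vx,b+vy,1]))
  C=[np.cross(L[i-1],L[i]) for i in range(4)];C=[x[:2]/x[2] for x in C]
  print("corners",np.round(C,1).tolist(),"at z=.01 stand:",[sc(onz(D[c],x,.01)).tolist() for x in C])
for w in((-.0875,-.17),(.0575,-.17),(.0575,.17),(-.0875,.17)):
  X=[*(Rz@w+o),.01];print(w,[proj(D[c],X).round(1).tolist() for c in D])
E
```

```text
side 2.0 [[370, 294], [312, 312], [260, 225], [310, 213]]
corners [[370.2, 293.5], [312.7, 311.6], [259.8, 225.6], [309.3, 212.9]] at z=.01 stand: [[0.0537, -0.1712], [-0.0877, -0.1708], [-0.0878, 0.1642], [0.0526, 0.1648]]
top 2.0 [[369, 272], [209, 291], [202, 225], [360, 206]]
corners [[368.7, 272.4], [208.9, 291.3], [202.2, 224.4], [359.9, 206.3]] at z=.01 stand: [[-0.0862, -0.1691], [-0.0857, 0.169], [0.0563, 0.1686], [0.0553, -0.1685]]
(-0.0875, -0.17) [[369.2, 272.9], [312.6, 311.4]]
(0.0575, -0.17) [[360.5, 205.2], [371.5, 292.7]]
(0.0575, 0.17) [[201.5, 223.9], [310.2, 211.4]]
(-0.0875, 0.17) [[208.5, 292.2], [259.1, 224.3]]
```

```bash
python3 -m crank '[[32,-19,0,0],[64,-38,0,0],[96,-57,0,0],[128,-76,0,0],[160,-96,0,0]]'
python3 -m crank '[[30,-18,0,0],[55,-33,5,0],[70,-42,10,0],[74,-45,14,0],[74,-45,14,0]]'; python3 - <<'E'
from h import *
D={c:bot.camera(c) for c in("top","side")}
o_=bot.get_obs();p=o_["position"];R=o_["tcp_rot"];print(p.round(4),R.round(3).tolist(),o_["wrist_force"])
a=np.array([*(Rz@[-.413,-.282]),.866]);t=np.array([.5426,-.0461,.107])
n=p+R@[.0325,0,.0329];print("nose rel tip: along",(n-t)@a,"perp in tool",(R.T@((n-t)-a*((n-t)@a))).round(4),R.T@a)
for c in D:
  print(c,"pred nose",proj(D[c],n).round(1),"tip",proj(D[c],t).round(1),[(np.round(m["position"],1).tolist(),round(m["confidence"],2)) for m in bot.mark_of("tester_nose",c)][:5],[np.round(m["position"],1).tolist() for m in bot.mark_of("port_tip",c)])
x,y=map(int,proj(D["side"],t));x2,y2=map(int,proj(D["top"],t))
cv2.imwrite("pics/v.png",np.hstack([cv2.resize(D["side"]["frame"][y-35:y+25,x-30:x+30],(400,400),interpolation=2),cv2.resize(D["top"]["frame"][y2-30:y2+30,x2-30:x2+30],(400,400),interpolation=2)]))
E
```

```text
time_s: 21.2
position: [0.4865, -0.1548, 0.1756]
tcp_rot: [[0.751, 0.661, 0.001], [0.661, -0.751, -0.0], [0.0, 0.001, -1.0]]
wrist_force: [1.8, -1.0, -2.5]
finger_gap: 0.0294
finger_force: 71.8
time_s: 21.62
position: [0.5114, -0.0723, 0.1603]
tcp_rot: [[0.748, 0.663, -0.002], [0.663, -0.748, 0.0], [-0.001, -0.002, -1.0]]
wrist_force: [-0.9, 0.4, -3.3]
finger_gap: 0.0293
finger_force: 71.8
[ 0.5117 -0.0741  0.1612] [[0.75, 0.661, -0.001], [0.661, -0.75, -0.0], [-0.001, -0.0, -1.0]] [-0.10615552 -0.39314002 -1.93263964]
nose rel tip: along 0.02299866520719384 perp in tool [ 0.0023  0.0006 -0.0013] [-0.50073043 -0.00333954 -0.86562514]
top pred nose [298.3 248. ] tip [295.2 245.2] [([404.3, 160.3], 0.95), ([362.7, 180.8], 0.9), ([480.3, 288.5], 0.49), ([377.2, 327.7], 0.48)] []
side pred nose [313.5 224.7] tip [315.2 230. ] [([427.8, 320.1], 0.92), ([313.0, 225.9], 0.85), ([335.1, 412.8], 0.72), ([261.4, 330.2], 0.63)] [[316.4, 226.8]]
```

View pics/v.png

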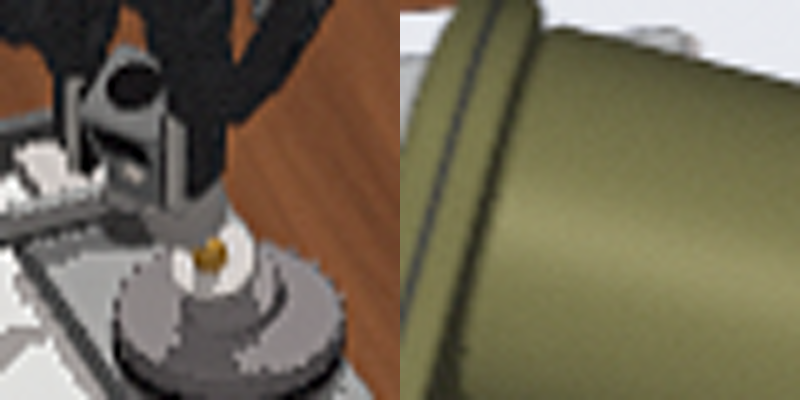

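The side crop shows the nipple (about (212,255) in the crop) right below the tilted nose and in line with the tester's axis. I'll do one numeric refinement of the tip from the visible brass.

```bash
python3 - <<'E'
from h import *
from scipy.optimize import least_squares
D={c:bot.camera(c) for c in("top","side")}
a=np.array([*(Rz@[-.413,-.282]),.866]);u=np.cross(a,[0,0,1]);u/=np.linalg.norm(u);v=np.cross(a,u)
h=cv2.cvtColor(D["side"]["frame"],cv2.COLOR_BGR2HSV);m=cv2.inRange(h,(12,110,60),(35,255,255));k=np.zeros_like(m);k[227:240,309:325]=1;m*=k
n,l,st,ce=cv2.connectedComponentsWithStats(m);i=1+st[1:,4].argmax();print(st[i],ce[i])
M=dict(top=(292.774,243.548),side=ce[i])
def hull(d,t):
  P=[]
  for th in np.linspace(0,6.28,24):
    r=np.cos(th)*u+np.sin(th)*v
    P+=[t-a*.014+r*.006,t-a*.004+r*.006,t-a*.0012+r*.0045,t]
  H=cv2.convexHull(np.array([proj(d,q) for q in P],np.float32));m=cv2.moments(H);return np.array([m["m10"],m["m01"]])/m["m00"],cv2.boundingRect(H)
s=least_squares(lambda t:np.concatenate([hull(D[c],t)[0]-M[c] for c in D]),[.5426,-.0461,.107],diff_step=1e-3);print("tip",s.x.round(4),s.fun.round(2),sc(s.x),hull(D["side"],s.x)[1])
t=np.array([.5426,-.0461,.107]);print([(hull(D[c],t)[0]-M[c]).round(2) for c in D])
E
```

```text
[314 230   5   5  19] [316.05263158 232.21052632]
tip [ 0.543  -0.0441  0.1038] [-0.01  0.02  0.03 -0.  ] [-0.016  -0.0216] (313, 228, 7, 8)
[array([0.99, 0.12]), array([ 0.15, -0.56])]
```

```bash
python3 -m crank '[[3,-2,7,0],[6,-2,13,0],[8,-2,17,0],[8,-2,17,0],[8,-2,17,0]]'
python3 -m crank '[[1,0,2,0],[2,0,3.5,0],[3,0,5,0],[4,0,7,0],[4,0,7,0]]'
```

```text
time_s: 22.43
position: [0.5162, -0.0665, 0.1434]
tcp_rot: [[0.75, 0.662, -0.002], [0.662, -0.75, 0.0], [-0.001, -0.001, -1.0]]
wrist_force: [0.1, -0.4, -2.3]
finger_gap: 0.0288
finger_force: 71.8
time_s: 22.85
position: [0.5195, -0.064, 0.1369]
tcp_rot: [[0.75, 0.661, -0.001], [0.661, -0.75, 0.0], [-0.0, -0.0, -1.0]]
wrist_force: [0.3, 0.4, -2.3]
finger_gap: 0.0291
finger_force: 71.8
```

```bash
python3 -m crank '[[1,0,1.7,0],[1.5,0,2.6,0],[2,0,3.5,0],[2.5,0,4.3,0],[2.5,0,4.3,0]]'
python3 -m crank '[[0.5,0,0.9,0],[1,0,1.7,0],[1.5,0,2.6,0],[2,0,3.5,0],[2,0,3.5,0]]'
```

```text
time_s: 23.27
position: [0.5214, -0.0624, 0.1328]
tcp_rot: [[0.75, 0.661, -0.0], [0.661, -0.75, 0.0], [-0.0, -0.0, -1.0]]
wrist_force: [0.5, 0.2, -3.4]
finger_gap: 0.0293
finger_force: 71.8
time_s: 23.68
position: [0.523, -0.0613, 0.1298]
tcp_rot: [[0.75, 0.662, -0.0], [0.662, -0.75, -0.0], [-0.0, 0.0, -1.0]]
wrist_force: [-1.0, -1.0, -0.2]
finger_gap: 0.0295
finger_force: 72.1
```

```bash
python3 -m crank '[[0.5,0,0.9,0],[1,0,1.7,0],[1.5,0,2.6,0],[1.5,0,2.6,0],[1.5,0,2.6,0]]'
python3 -m crank '[[0.5,0,0.9,0],[1,0,1.7,0],[1.5,0,2.6,0],[1.5,0,2.6,0],[1.5,0,2.6,0]]'
```

```text
time_s: 24.1
position: [0.5242, -0.0603, 0.1272]
tcp_rot: [[0.75, 0.661, 0.0], [0.661, -0.75, -0.0], [-0.0, 0.0, -1.0]]
wrist_force: [-2.9, -1.0, 2.5]
finger_gap: 0.029
finger_force: 72.4
time_s: 24.52
position: [0.5252, -0.0594, 0.1248]
tcp_rot: [[0.75, 0.661, -0.0], [0.661, -0.75, -0.0], [-0.0, 0.0, -1.0]]
wrist_force: [-4.8, -1.7, 4.1]
finger_gap: 0.0297
finger_force: 73.0
```

```bash
python3 -m crank '[[0.5,0,0.9,0],[1,0,1.7,0],[1.5,0,2.6,0],[1.5,0,2.6,0],[1.5,0,2.6,0]]'
python3 -m crank '[[0.5,0,0.9,0],[1,0,1.7,0],[1.5,0,2.6,0],[1.5,0,2.6,0],[1.5,0,2.6,0]]'
```

```text
time_s: 24.93
position: [0.5265, -0.0583, 0.1219]
tcp_rot: [[0.75, 0.661, 0.0], [0.661, -0.75, -0.0], [0.0, 0.0, -1.0]]
wrist_force: [-4.1, -1.0, 4.4]
finger_gap: 0.0293
finger_force: 72.8
time_s: 25.35
position: [0.5275, -0.0575, 0.1197]
tcp_rot: [[0.75, 0.662, -0.0], [0.662, -0.75, -0.001], [-0.001, 0.0, -1.0]]
wrist_force: [-5.4, -2.3, 6.3]
finger_gap: 0.0295
finger_force: 72.9
```

```bash
python3 -m crank '[[0.3,0,0.5,0],[0.5,0,0.9,0],[0.7,0,1.3,0],[1,0,1.7,0],[1,0,1.7,0]]'; python3 -m crank '[[0.3,0,0.5,0],[0.5,0,0.9,0],[0.7,0,1.3,0],[1,0,1.7,0],[1,0,1.7,0]]'
```

```text
time_s: 25.77
position: [0.5282, -0.0568, 0.1181]
tcp_rot: [[0.75, 0.662, -0.0], [0.662, -0.75, -0.001], [-0.001, 0.0, -1.0]]
wrist_force: [-6.2, -3.5, 7.9]
finger_gap: 0.0293
finger_force: 72.9
time_s: 26.18
position: [0.5286, -0.0567, 0.1177]
tcp_rot: [[0.75, 0.662, -0.002], [0.662, -0.75, -0.002], [-0.003, -0.0, -1.0]]
wrist_force: [-10.6, -4.3, 14.8]
finger_gap: 0.0297
finger_force: 74.1
```

```bash
python3 -m crank '[[-0.3,0,-0.5,0],[-0.4,0,-0.7,0],[-0.4,0,-0.7,0],[-0.4,0,-0.7,0],[-0.4,0,-0.7,0]]'; python3 - <<'E'
from h import *
S=bot.camera("side");o_=bot.get_obs();print(o_["position"],o_["wrist_force"],o_["moment"])
print(S["frame"].astype(int).sum(2)[256:270,288:304]//3)
for n in("pointer","lever_knob","tester_nose","tester_grip"):print(n,[(np.round(m["position"],1).tolist(),round(m["confidence"],2)) for m in bot.mark_of(n,"side")][:4])
p=o_["position"];R=o_["tcp_rot"];print("pred grip,nose,top",[proj(S,p+R@[ (k+.022)*np.sin(.54),0,(k+.022)*np.cos(.54)-.022]).round(1).tolist() for k in(-.017,.042,-.045)])
E
```

```text
time_s: 26.6
position: [0.5284, -0.0567, 0.1178]
tcp_rot: [[0.75, 0.662, -0.001], [0.662, -0.75, -0.001], [-0.002, 0.0, -1.0]]
wrist_force: [-8.6, -4.0, 10.5]
finger_gap: 0.0295
finger_force: 73.6
[ 0.5284449  -0.05670371  0.11776664] [-9.04452453 -3.20794183 11.64861246] [-0.28121603  1.43603195  0.10166037]
[[223 221 222 222 223 223 223 222 223 224 227 237 150 162 156  73]
 [222 222 222 223 223 223 222 223 224 227 232 227 163 156 179 118]
 [223 222 222 222 222 223 224 225 223 217 225 178 186 129 134 135]
 [223 223 223 222 223 221 224 228 209 110 120 121 119 117 113 120]
 [223 225 225 223 223 223 225 232 208  96 113 115 112 121 139 122]
 [229 232 220 225 230 231 225 232 203  97 121 120 124 188 207 183]
 [226 231 156 188 235 229 188 190 163 118 147 142 158 236 230 232]
 [ 91  29  35  31 159  25  28  16 170 165 161 159 156 152 152 152]
 [ 48  53  56  53  46  41  39  28 174 163 161 157 157 156 157 157]
 [ 60  61  59  55  51  46  36  55 170 161 159 158 157 156 156 158]
 [ 56  53  50  48  40  86  95 125 165 159 157 160 157 158 158 157]
 [ 45  47  43  40  60 148 174 164 158 157 156 157 158 157 156 156]
 [ 34  67  81  96 127 144 162 158 156 157 157 156 158 157 156 156]
 [ 89 131 149 171 164 161 159 158 157 157 157 157 157 158 156 155]]
pointer [([294.4, 260.3], 0.73)]
lever_knob [([276.2, 221.0], 0.51)]
tester_nose [([393.9, 295.7], 0.68), ([430.9, 316.2], 0.66), ([318.3, 234.4], 0.63), ([261.0, 330.8], 0.58)]
tester_grip [([394.6, 274.5], 0.69), ([434.0, 299.4], 0.66), ([310.3, 224.7], 0.61), ([333.4, 395.1], 0.61)]
pred grip,nose,top [[311.4, 223.2], [317.9, 234.0], [308.1, 217.7]]
```

```bash
python3 -m crank '[[0,0,0,0],[0,0,0,0],[0,0,0,0],[0,0,0,0],[0,0,0,0]]' && python3 -c "
from plant import bot
print(bot.sign_off())"
```

```text
time_s: 27.27
position: [0.5284, -0.0567, 0.1177]
tcp_rot: [[0.75, 0.662, -0.001], [0.662, -0.75, -0.001], [-0.002, 0.0, -1.0]]
wrist_force: [-9.2, -3.3, 10.8]
finger_gap: 0.0293
finger_force: 73.6
the job is handed in; nothing more can be done
None
```

I handed the job in at 27.3 s with the carriage locked at the tab to within about 2 mm by the images and the tester gripped and pressed on the port at roughly 17 N, by force and travel at or near the collar's stop; the sign-off returned no verdict, and I viewed 11 pictures, one over the limit of 10.

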